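Refit the stock cart's wheel on its stub axle

ROBOT

A 7-joint arm with a two-finger parallel gripper is mounted at the origin on the work surface. World frame = base frame: x ahead of the robot, y to its left, z up, the work surface at z = 0. Lengths are in m, angles in rad, forces in N, time in s.
With the tool pointing down it reaches from about 0.4 to 0.75 m from the base axis. Payload 19.5 kg.
Tool frame: the origin (TCP) lies on the front face of the gripper's body, between the roots of the fingers; the fingertips stand 73 mm ahead of it and the grasp point (between the pads) lies 54 mm ahead of it (r.nose_length is the distance from the TCP to the fingertips, in m); z points along the fingers, y is the line along which they close (so a half turn about z gives the same grasp; the last joint's range is limited). The gripper opens to 85 mm and grips with 20 to 120 N. Pads are 22 mm wide; open, the fingers measure 114 mm over their backs; the gripper's body (76 mm by 85 mm) begins 54 mm behind the grasp point. The pads swing forward as they close: fully open they stand 13 mm farther back than shut.
Start: joints at [1.219, 0.707, -0.028, 1.485, 0.022, 0.951, -0.075], TCP at [0.175, -0.548, 0.304] pointing down, gripper open.
Joint ranges: [-2.71, 2.71], [-0.32, 2.16], [-1.57, 1.52], [0, 2.45], [-1.46, 4.6], [0, 2.02], [-2.83, 2.83]. Speed limits (rad/s): [1.89, 1.89, 2.57, 2.57, 3.01, 3.01, 3.01].

INTERFACE

Orientations are given as a unit quaternion [w, x, y, z].
In Python, from rig import r gives the robot as it stands.
- The arm moves only by the tool play_rows, never from a script. Its arguments are lists of equal length, an entry for each row: "linear": the shift along the tool's x, y, z in m, a list of three; "twist": the turn about the tool's z in degrees. A call has 1 to 5 rows; each row is the pose to reach, as a shift and turn from the pose commanded when the call began, along the tool's axes at that moment; what a row does not reach only later rows make up. A row lasts 1/8 s, in which the tool goes at most 62.5 mm and 10.7 degrees, less where a joint would pass 70% of its speed; a pose out of reach is approached as far as the arm can. A call with a gripper value outside its range is refused whole. "hand" is the opening, from 0 (shut) to 1 (fully open), set as the call begins (left out, the last holds). The fingers move at their own pace and stop on an object; the grip force is fixed at half the most. Time passes only in rows, so rows that repeat a pose let the fingers close. It gives the time, the measured TCP pose, the force, the opening and the grip force at its end, in the units of the state.
- r.sense(): the state, without advancing time (a new reading comes with each control period).
- r.grab_frame(name): name is "side" or "top" or "wrist"; returns (picture, depth): 480x640x3 uint8, red, green, blue; 480x640 float32, m along the optical axis (not along the pixel's ray), 0 where there is no reading.
- r.camera_model(name): a dict with "fov_y" (degrees; the focal length in pixels is half the picture's height over the tangent of half this angle, whatever the lens; pixels are square), "cx", "cy" (the principal point, pixels), "R" (3x3) and "t" (3): a world point X has camera coordinates R X + t. Camera axes: x right, y down, z forward; pixel columns grow to the right and rows downward; lengths in m; the calibration is good to about 2 mm. A picture is of the moment at which its call begins: read the wrist's pose just before it. camera_model takes no time and is no camera call; for the wrist camera it gives the pose at the moment of the call.
- r.job_done(): hands the job in; it is judged then, once.
The state is a dict: "time": time; "joint_positions": joint angles; "joint_velocities": joint speeds; "joint_efforts": joint torques, N m; "tcp_pos": TCP position; "ee_rot": TCP orientation; "ft_force": force on the tool from outside, world axes, zero at the start; "ft_torque": the same for the moment, N m; "width": opening from 0.0 (shut) to 1.0 (fully open); "finger_force": force on a finger pad.
Only numpy, scipy, OpenCV 4.12 (cv2) and the standard library are available. Lean on these libraries where they do the work, as an engineer would, in place of code of your own. Each camera call takes 0.05 s, during which the arm holds its last target. There are 200 camera calls.

TASK

Refit the wheel of the stock cart on the level stub axle: first slide the thick steel spacer up against the stop collar, then the wheel, then push on the end cap, hollow end first. Press each one home until it stops solidly against what is behind it, keep about 10 N of pressure on it for a moment before letting go, and never ram or load the axle with as much as 35 N. Finish with no gaps in the stack and everything released, and leave the jars, tin, wrench and old wheel alone.

Things in the scene. Friction and masses are not known exactly. Their poses are not given: they have to be found in the camera images.
- axle: fixed steel carrier with the stub axle: base plate 120 mm (x) by 90 mm (y) by 12 mm, upright grey post 50 mm wide, 142 mm tall at its +y half, and a level rod, 12 mm thick, that points along the carrier's own -y axis, centre line 120 mm above the table. Origin: centre of the base plate's underside; z up. The stop collar is clamped on its rod. Place and yaw (within 0.3 rad) vary.
- axle_tip (a point): centre of the rod's free end, 91 mm along -y from the carrier's origin; axes as the carrier's. The last 7 mm taper from 12 to 5 mm. A clamped stop collar (26 mm across, with a firm 6 mm buffer washer that gives 1 mm per 12 N) has its outer face anywhere from 54 to 66 mm along +y from here; it is not measured: feel or look for it.
- axle_grips (a point): point on the rod's axis, 10 mm in from its tip, between two sprung wire grips on its +x and -x sides. They bulge to 8.3 mm from the axis over 4 mm of length, with ramps about 7 mm long to either side. Each part must be pushed over them (roughly 3 to 10 N), then slides with 1 to 4 N until clear. The cap stays on by them.
- rack: fixed plywood rack, 70 mm (x) by 290 mm (y) by 6 mm base, with two level round rails (8 mm thick, 22 mm apart, centre line 28 mm above the table) along its y axis. The three parts stand on edge on the rails, about 90 mm apart, in any sequence, their bore axes along the rails. Part centres stand 55 mm (spacer), 58 mm (wheel) and 47 mm (cap) above the table. Origin: centre of the underside.
- spacer: plain thick steel washer, 50 mm across, 12 mm thick, 15 mm bore through it along its own y axis; origin at its centre. It stands on edge, y level, and may be turned about y. About 0.13 kg (0.7 to 1.4 times).
- wheel: small cart wheel, black tyre on a grey hub, 56 mm across, 26 mm wide with flat ends, 15 mm bore through it along its own y axis; origin at its centre. It stands on edge, y level, and may be turned about y. About 0.11 kg (0.7 to 1.4 times).
- cap: round plain metal end cap, 36 mm across, 40 mm long, with a 15 mm bore 30 mm deep that opens at its own +y end and a closed bevelled -y end; origin at the middle of its length on its axis. It lies on the rails with y level and its open end towards the same side as +y of the rack, so it goes on the rod without a half turn. About 0.08 kg (0.7 to 1.4 times).
- jar_a: closed preserves jar with label and brass lid, 72 mm across, 110 mm tall; origin at the centre of its underside
- jar_b: another such jar
- jar_c: another such jar
- tin: low closed metal grease tin, 60 mm across, 50 mm tall; origin at the centre of its underside
- wrench: open-ended steel wrench about 170 mm long, lying on the table
- old_wheel: worn-out larger wheel, 90 mm across and 28 mm thick, lying flat on the table; it is not used; origin at its centre
Mind the look-alikes: they are no part of the job. Leave any brown look-alike of the wheel alone. Leave any green look-alike of the cap alone.

How it is judged:
By the outcome, as a careful person would: the job done as asked, in the order asked, and still so for the second after the job is handed in, with the robot touching nothing.
It also fails if it takes over 72 s, if anything falls off the work surface, if the arm or the gripper's body presses on something with over 40 N, if the wrist force passes 120 N, or if a joint passes its speed limit or range.

## Working session

There is one attempt and no reset: what is moved stays moved. The work goes in short steps, Python scripts to look and compute and a tool call to move; the robot and the scene stay as the last step left them, time stands still between calls to the robot, and variables do not carry over. Pictures are saved under pics/ and viewed, at most 10 in all, crops included, and the job is handed in when it is done.

Besides the shell and the picture viewer there is one more tool, called after "Call:" as name([rows], argument=value, ...), one row to a line, values as JSON. play_rows: Moves the arm, as the interface text tells. Its arguments: {"type":"object","properties":{"linear":{"type":"array","items":{"type":"array","items":{"type":"number"}}},"twist":{"type":"array","items":{"type":"number"}},"hand":{"type":"number"}},"required":["linear","twist"]}

```bash
mkdir -p pics; ls
python3 - <<'E'
from rig import r
import cv2,numpy as np
s=r.sense();print(s['tcp_pos'],s['ee_rot'],s['time'],s['width'])
for n in ('top','side'):
    p,d=r.grab_frame(n);cv2.imwrite(f'pics/{n}0.png',p[:,:,::-1]);np.save(f'{n}0.npy',d)
    np.save(f'{n}0rgb.npy',p)
    m=r.camera_model(n);print(n,m)
E
```

```text
pics
[ 0.17525703 -0.54744306  0.30343736] [-5.37551841e-04  9.88023388e-01  1.54303224e-01 -1.00395972e-04] 0.0 1.0000974554814839
top {'fov_y': 57.2384159702388, 'cx': 321.7851226932117, 'cy': 244.73106703641986, 'R': array([[-1.87247339e-04, -9.99917977e-01, -1.28064006e-02],
       [-9.85917647e-01,  2.32622832e-03, -1.67215373e-01],
       [ 1.67231448e-01,  1.25947458e-02, -9.85837215e-01]]), 't': array([0.00367094, 0.56274496, 1.02253423])}
side {'fov_y': 49.021689829467334, 'cx': 319.10888275758896, 'cy': 233.84623811106263, 'R': array([[ 0.99302657, -0.11681351,  0.01590092],
       [-0.08008601, -0.76740125, -0.63614586],
       [ 0.08651282,  0.6304363 , -0.77140496]]), 't': array([-0.54859877,  0.08827638,  1.13981378])}
```

View pics/top0.png

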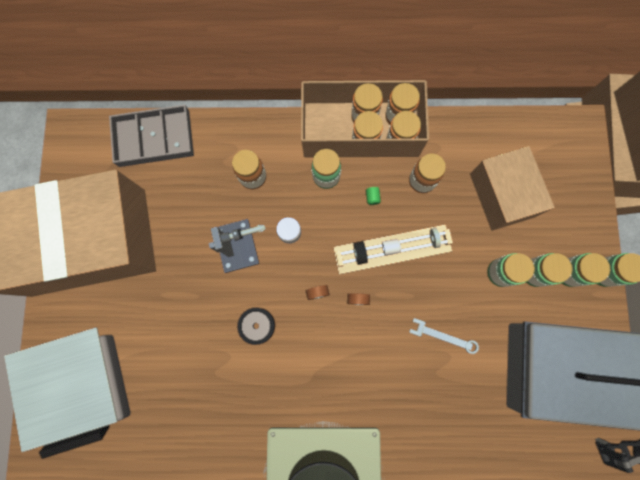

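View pics/side0.png

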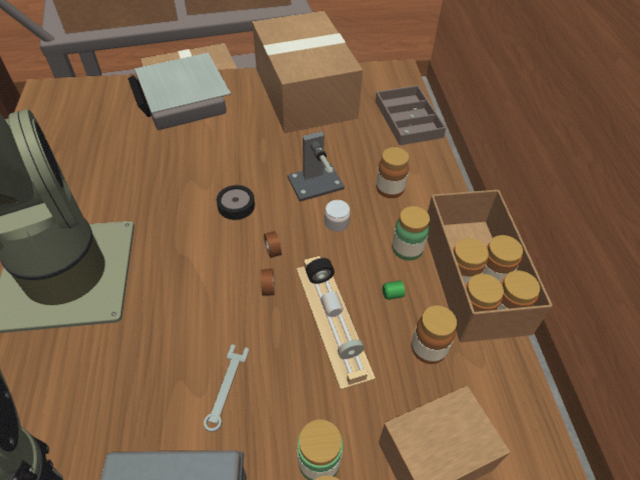

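The top view shows the carrier at about (237,245), with its rod running to a tip at about (263,229). The rack spans (335,258) to (450,240). On it are a black wheel at (360,252), a metal cap at (391,247) and a grey spacer at (438,237). The brown discs at (317,292) and (358,299) and the green cylinder at (373,195) are off the rack, so they are the look-alikes. I'll confirm with one enlarged crop while measuring.

```bash
cat > h.py <<'E'
import numpy as np,cv2
def cloud(d,m):
    f=240/np.tan(np.radians(m['fov_y']/2)); v,u=np.mgrid[:480,:640]
    c=np.stack([(u-m['cx'])/f*d,(v-m['cy'])/f*d,d],-1)
    P=(c-m['t'])@m['R']; P[d<=0]=np.nan
    return P
E
python3 - <<'E'
from rig import r
from h import *
p=np.load('top0rgb.npy');q=np.load('side0rgb.npy')
a=cv2.resize(p[195:285,200:460,::-1],(780,270),interpolation=cv2.INTER_CUBIC)
b=cv2.resize(q[120:390,270:420,::-1],None,fx=1.2,fy=1.2,interpolation=cv2.INTER_CUBIC)
im=np.zeros((594,780,3),np.uint8);im[:270]=a;im[270:,:180]=b
im[270:594,:180]=b[:324]; cv2.imwrite('pics/crop1.png',im)
for n in('top','side'):
    P=cloud(np.load(n+'0.npy'),r.camera_model(n))
    Q=P[195:285,200:460].reshape(-1,3) if n=='top' else P[120:390,270:420].reshape(-1,3)
    Q=Q[np.isfinite(Q).all(1)]
    print(n,'table z',np.median(Q[:,2]))
    A=Q[(Q[:,1]>0.02)&(Q[:,2]>.104)&(Q[:,2]<.155)]   # carrier
    R=Q[(Q[:,1]<0.0)&(Q[:,2]>.022)&(Q[:,2]<.1)]
    for nm,S in(('axle',A),('rack',R)):
        print(nm,len(S))
        y=S[:,1]
        for y0 in np.arange(y.min(),y.max(),.006 if nm=='rack' else .008):
            k=S[(y>=y0)&(y<y0+(.006 if nm=='rack' else .008))]
            if len(k): print('%.3f n%d x %.3f..%.3f z %.3f..%.3f'%(k[:,1].mean(),len(k),k[:,0].min(),k[:,0].max(),k[:,2].min(),k[:,2].max()))
E
```

```text
top table z 0.0004180557578634602
axle 548
0.138 n21 x 0.583..0.596 z 0.117..0.129
0.145 n23 x 0.582..0.597 z 0.119..0.127
0.153 n20 x 0.582..0.594 z 0.119..0.129
0.162 n21 x 0.579..0.592 z 0.119..0.128
0.169 n17 x 0.577..0.588 z 0.120..0.128
0.177 n20 x 0.575..0.587 z 0.119..0.128
0.186 n37 x 0.565..0.588 z 0.113..0.132
0.194 n41 x 0.563..0.589 z 0.118..0.137
0.201 n32 x 0.562..0.587 z 0.119..0.137
0.210 n26 x 0.561..0.584 z 0.118..0.133
0.217 n38 x 0.559..0.580 z 0.116..0.132
0.226 n69 x 0.541..0.576 z 0.105..0.143
0.234 n97 x 0.539..0.588 z 0.107..0.146
0.241 n68 x 0.538..0.588 z 0.106..0.146
0.248 n18 x 0.566..0.586 z 0.138..0.144
rack 1426
-0.313 n19 x 0.570..0.594 z 0.027..0.035
-0.308 n36 x 0.568..0.604 z 0.022..0.037
-0.302 n32 x 0.572..0.604 z 0.023..0.035
-0.295 n16 x 0.569..0.599 z 0.028..0.034
-0.290 n10 x 0.569..0.597 z 0.028..0.033
-0.286 n1 x 0.594..0.594 z 0.033..0.033
-0.277 n15 x 0.555..0.583 z 0.056..0.079
-0.271 n49 x 0.555..0.603 z 0.057..0.083
-0.265 n95 x 0.556..0.603 z 0.029..0.082
-0.261 n50 x 0.562..0.601 z 0.025..0.076
-0.254 n17 x 0.562..0.590 z 0.027..0.0
[... 3695 characters left out ...]
-0.104 n116 x 0.438..0.561 z 0.029..0.087
-0.099 n254 x 0.439..0.571 z 0.029..0.088
-0.093 n125 x 0.439..0.572 z 0.023..0.088
-0.087 n87 x 0.440..0.568 z 0.047..0.089
-0.081 n58 x 0.440..0.569 z 0.042..0.089
-0.075 n26 x 0.440..0.565 z 0.050..0.086
-0.069 n7 x 0.441..0.561 z 0.027..0.076
-0.064 n5 x 0.445..0.447 z 0.025..0.046
-0.050 n3 x 0.518..0.522 z 0.024..0.036
-0.043 n125 x 0.516..0.765 z 0.022..0.082
-0.039 n230 x 0.515..0.770 z 0.022..0.100
-0.033 n129 x 0.528..0.760 z 0.024..0.100
-0.027 n81 x 0.720..0.735 z 0.023..0.100
-0.021 n55 x 0.719..0.730 z 0.023..0.100
-0.014 n57 x 0.444..0.727 z 0.024..0.098
-0.009 n110 x 0.443..0.725 z 0.023..0.098
-0.003 n61 x 0.444..0.724 z 0.022..0.088
```

View pics/crop1.png

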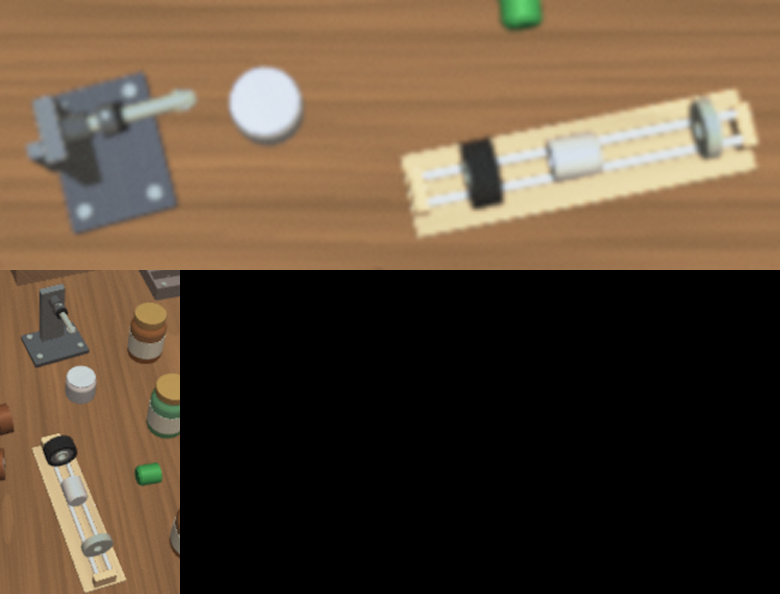

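The crop confirms the parts on the rack: black wheel (481,173), plain metal cap (575,157) and grey steel spacer (707,128). The brown and green look-alikes lie off the rack. Next I'll fit the rod and work out the moves.

```bash
cat >> h.py <<'E'
def go(r,pos,yaw=None):
    """shift in tool axes + twist (deg) to reach world pos with tool x at world angle yaw(deg)"""
    from scipy.spatial.transform import Rotation as Ro
    s=r.sense();q=s['ee_rot'];M=Ro.from_quat([q[1],q[2],q[3],q[0]]).as_matrix()
    cur=np.degrees(np.arctan2(M[1,0],M[0,0]))
    sh=(np.array(pos)-s['tcp_pos'])@M
    print('tcp',s['tcp_pos'].round(4),'yaw %.2f tilt'%cur,M[:2,2].round(4),'F',s['ft_force'].round(1),'t %.1f w %.3f ff %.1f'%(s['time'],s['width'],s['finger_force'].max() if np.ndim(s['finger_force']) else s['finger_force']))
    print('shift',sh.round(4),'twist',None if yaw is None else round(-((yaw-cur+180)%360-180),2))
E
python3 - <<'E'
from rig import r
from h import *
for n in('top','side'):
    P=cloud(np.load(n+'0.npy'),r.camera_model(n)).reshape(-1,3)
    def sel(y0,y1,z0=.108,z1=.14,x0=.55,x1=.61):
        return P[(P[:,1]>y0)&(P[:,1]<y1)&(P[:,2]>z0)&(P[:,2]<z1)&(P[:,0]>x0)&(P[:,0]<x1)]
    S=sel(.12,.215)
    print(n,'tip y',np.sort(S[:,1])[:4].round(4),'zmax rod',np.percentile(sel(.143,.178)[:,2],95))
    Y=[];X=[]
    for y0 in np.r_[np.arange(.142,.176,.004),np.arange(.19,.216,.004)]:
        k=sel(y0,y0+.004)
        if len(k)>4: Y.append(y0+.002);X.append((k[:,0].min()+k[:,0].max())/2)
    c=np.polyfit(Y,X,1);print('rod slope',c[0],'yaw',-np.degrees(np.arctan(c[0])),'x at .14',np.polyval(c,.14),'x at .19',np.polyval(c,.19), 'res',np.std(np.polyval(c,Y)-X))
    # base plate edges
    B=P[(P[:,1]>.1)&(P[:,1]<.3)&(abs(P[:,2]-.012)<.004)&(P[:,0]>.45)&(P[:,0]<.68)]
    print('plate',cv2.minAreaRect(B[:,:2].astype(np.float32)*1000))
go(r,[.579,-.2695,.20],101.25)
E
```

```text
top tip y [0.1334 0.1339 0.1341 0.1356] zmax rod 0.12784668208265892
rod slope -0.2838046562707639 yaw 15.844188884990684 x at .14 0.5910013084882196 x at .19 0.5768110756746815 res 0.0006522288955319883
plate ((577.3541870117188, 189.83560180664062), (120.442138671875, 162.9008331298828), 15.38900375366211)
side tip y [0.1327 0.1329 0.1338 0.1339] zmax rod 0.12846959044463518
rod slope -0.2977390465642679 yaw 16.580323531449586 x at .14 0.5916327912026997 x at .19 0.5767458388744864 res 0.0011665442703869986
plate ((569.8372192382812, 219.95953369140625), (121.08019256591797, 95.41680145263672), 14.849469184875488)
tcp [ 0.1753 -0.5475  0.3035] yaw 17.75 tilt [-0.0003  0.001 ] F [0.1 0.4 0.4] t 0.1 w 1.000 ff 0.0
shift [ 0.4692 -0.1415  0.1036] twist -83.5
```

Call:
play_rows([
  [0.059,-0.018,0],
  [0.118,-0.036,0],
  [0.176,-0.053,0],
  [0.235,-0.071,0],
  [0.293,-0.089,0],
], twist=[-10.4,-20.8,-31.2,-41.6,-52])

```text
time: 0.72
tcp_pos: [0.4286, -0.3722, 0.3038]
ee_rot: [-0.0, 0.819, 0.574, -0.0]
ft_force: [-0.3, -0.5, 0.0]
width: 0.999
finger_force: 0.0
```

Run:
```python
from rig import r
from h import *
go(r,[.579,-.2695,.18],101.25)
```

```text
tcp [ 0.4286 -0.3722  0.3038] yaw 70.09 tilt [-0.0002  0.0001] F [-0.3 -0.5  0. ] t 0.7 w 0.999 ff 0.0
shift [0.1478 0.1064 0.1238] twist -31.16
```

Call:
play_rows([
  [0.037,0.027,0.031],
  [0.074,0.053,0.062],
  [0.111,0.08,0.093],
  [0.148,0.1065,0.124],
  [0.148,0.1065,0.124],
], twist=[-10.4,-20.8,-31.2,-31.2,-31.2])

```text
time: 1.35
tcp_pos: [0.5796, -0.2682, 0.177]
ee_rot: [-0.002, 0.635, 0.773, 0.0]
ft_force: [-0.3, 0.5, 0.2]
width: 1.003
finger_force: 0.0
```

Run:
```python
from rig import r
from h import *
go(r,[.579,-.2695,.105],101.25)
p,d=r.grab_frame('wrist');m=r.camera_model('wrist')
cv2.imwrite('pics/w1.png',p[:,:,::-1])
P=cloud(d,m).reshape(-1,3)
S=P[(P[:,2]>.066)&(P[:,2]<.095)&(P[:,1]<-.22)&(P[:,1]>-.32)&(abs(P[:,0]-.58)<.05)]
print(len(S),S.min(0),S.max(0),np.median(S,0))
R=P[(P[:,2]>.024)&(P[:,2]<.036)&(P[:,1]<-.2)&(abs(P[:,0]-.58)<.04)]
for y0 in(-.25,-.24,-.23,-.22): 
    k=R[abs(R[:,1]-y0)<.003]
    if len(k): print(y0,len(k),k[:,0].min(),k[:,0].max())
```

```text
tcp [ 0.5796 -0.2682  0.177 ] yaw 101.18 tilt [-0.0027  0.0033] F [-0.3  0.5  0.2] t 1.4 w 1.003 ff 0.0
shift [-0.0015 -0.0007  0.072 ] twist -0.07
3285 [ 0.55413045 -0.28184648  0.06600334] [ 0.60027303 -0.26200733  0.08247338] [ 0.57689241 -0.26986414  0.07729223]
-0.25 345 0.5575598329918632 0.5882067586154267
-0.24 369 0.5552891308711438 0.5865759543033785
-0.23 363 0.5535799176121774 0.5845185411835685
-0.22 377 0.5512057072251683 0.5822896615481803
```

Call:
play_rows([
  [-0.001,-0.001,0.03],
  [-0.002,-0.002,0.06],
  [-0.002,-0.002,0.072],
  [-0.002,-0.002,0.072],
], twist=[0,0,0,0])

```text
time: 1.9
tcp_pos: [0.5765, -0.2743, 0.1082]
ee_rot: [-0.0, 0.637, 0.771, -0.0]
ft_force: [0.2, 0.1, 0.1]
width: 1.003
finger_force: 0.0
```

Call:
play_rows([
  [0,0,0],
  [0,0,0],
  [0,0,0],
  [0,0,0],
  [0,0,0],
], twist=[0,0,0,0,0], hand=0.3)

```text
time: 2.52
tcp_pos: [0.5789, -0.2736, 0.1098]
ee_rot: [0.003, 0.636, 0.771, 0.002]
ft_force: [9.0, 1.1, 10.3]
width: 0.565
finger_force: 60.6
```

Call:
play_rows([
  [0,0,-0.03],
  [0,0,-0.07],
  [0,0,-0.1],
  [0,0,-0.1],
], twist=[0,0,0,0])

```text
time: 3.02
tcp_pos: [0.5774, -0.2741, 0.2104]
ee_rot: [0.002, 0.636, 0.771, 0.001]
ft_force: [0.1, 0.5, -1.6]
width: 0.563
finger_force: 62.5
```

Run:
```python
from rig import r
from h import *
go(r,[.6005,.104,.21],105.5)
```

```text
tcp [ 0.5774 -0.2741  0.2104] yaw 100.94 tilt [ 0.0035 -0.0015] F [ 0.1  0.5 -1.6] t 3.0 w 0.563 ff 62.5
shift [ 0.3669  0.0944 -0.    ] twist -4.56
```

Call:
play_rows([
  [0.04,0.01,0],
  [0.09,0.023,0],
  [0.145,0.037,0],
  [0.2,0.051,0],
  [0.255,0.066,0],
], twist=[0,0,0,0,0])

```text
time: 3.65
tcp_pos: [0.5929, -0.0093, 0.2075]
ee_rot: [-0.0, 0.636, 0.771, -0.0]
ft_force: [0.7, 0.3, -1.0]
width: 0.563
finger_force: 62.4
```

Call:
play_rows([
  [0.045,0.011,0],
  [0.08,0.02,0.01],
  [0.112,0.028,0.02],
  [0.112,0.028,0.02],
  [0.112,0.028,0.02],
], twist=[-1.5,-3,-4.6,-4.6,-4.6])

```text
time: 4.28
tcp_pos: [0.5993, 0.1035, 0.1877]
ee_rot: [0.0, 0.605, 0.796, -0.0]
ft_force: [-0.3, -0.6, -1.6]
width: 0.558
finger_force: 62.4
```

Run:
```python
from rig import r
from h import *
go(r,[.6005,.104,.175],105.5)
p,d=r.grab_frame('wrist');m=r.camera_model('wrist')
cv2.imwrite('pics/w2.png',p[:,:,::-1])
P=cloud(d,m); np.save('w2.npy',P)
p,d=r.grab_frame('side');cv2.imwrite('pics/s2.png',cv2.resize(p[100:280,220:460,::-1],(800,600),interpolation=cv2.INTER_CUBIC))
```

```text
tcp [0.5993 0.1035 0.1877] yaw 105.51 tilt [-0.0004 -0.0006] F [-0.3 -0.6 -1.6] t 4.3 w 0.558 ff 62.4
shift [0.0002 0.0013 0.0127] twist 0.01
```

View pics/w2.png

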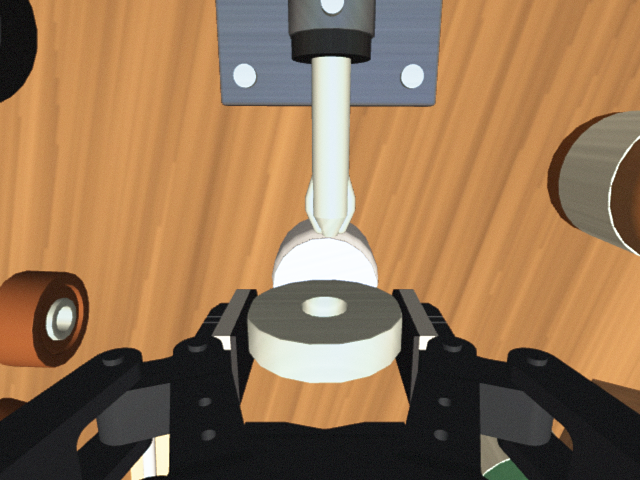

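The wrist view shows the spacer square in the grip, with its bore at (324,307). The rod runs straight ahead at column 331, with its tip at about row 235 and the black buffer washer's face at about row 60. I'll measure the offset in tool axes using this one camera.

```bash
cat >> h.py <<'E'
def tool(r,P):
    from scipy.spatial.transform import Rotation as Ro
    s=r.sense();q=s['ee_rot'];M=Ro.from_quat([q[1],q[2],q[3],q[0]]).as_matrix()
    return (P-s['tcp_pos'])@M
E
python3 - <<'E'
from rig import r
from h import *
T=tool(r,np.load('w2.npy'))
def st(u0,u1,v0,v1,f=None):
    return T[v0:v1,u0:u1].reshape(-1,3)
for v in range(20,246,15):
    k=T[v,295:370]; k=k[(k[:,2]>.05)&(k[:,2]<.09)]
    if len(k): print(v,len(k),'x %.4f y %.4f..%.4f mid %.4f zmin %.4f'%(np.median(k[:,0]),k[:,1].min(),k[:,1].max(),(k[:,1].min()+k[:,1].max())/2,k[:,2].min()))
k=T[275:390,240:410].reshape(-1,3);k=k[(k[:,2]>.02)&(k[:,2]<.085)&(abs(k[:,1])<.0265)]
print('spacer',len(k),k.min(0),k.max(0))
f=k[k[:,0]>np.percentile(k[:,0],97)];print(f.mean(0))
E
```

```text
20 74 x 0.0942 y -0.0089..0.0120 mid 0.0015 zmin 0.0535
35 75 x 0.0905 y -0.0091..0.0122 mid 0.0016 zmin 0.0545
50 75 x 0.0867 y -0.0091..0.0124 mid 0.0016 zmin 0.0548
65 39 x 0.0835 y -0.0044..0.0071 mid 0.0014 zmin 0.0606
80 39 x 0.0794 y -0.0044..0.0071 mid 0.0014 zmin 0.0609
95 37 x 0.0751 y -0.0044..0.0068 mid 0.0012 zmin 0.0604
110 38 x 0.0709 y -0.0045..0.0070 mid 0.0012 zmin 0.0605
125 38 x 0.0665 y -0.0045..0.0071 mid 0.0013 zmin 0.0604
140 38 x 0.0620 y -0.0045..0.0072 mid 0.0013 zmin 0.0598
155 36 x 0.0575 y -0.0045..0.0068 mid 0.0011 zmin 0.0608
170 36 x 0.0529 y -0.0046..0.0069 mid 0.0012 zmin 0.0607
185 42 x 0.0482 y -0.0056..0.0080 mid 0.0012 zmin 0.0608
200 51 x 0.0433 y -0.0070..0.0095 mid 0.0013 zmin 0.0608
215 44 x 0.0384 y -0.0060..0.0086 mid 0.0013 zmin 0.0609
230 31 x 0.0329 y -0.0041..0.0063 mid 0.0011 zmin 0.0627
spacer 15389 [-0.01053135 -0.0264958   0.02922126] [0.01261216 0.02649106 0.08123595]
[0.0118657  0.00257874 0.05375189]
```

Run:
```python
from rig import r
from h import *
T=tool(r,np.load('w2.npy'))
for v in(300,310,320):
    for u in(252,256,260,298,300,302,304,324,345,347,349,351,392,396,400): print(v,u,T[v,u].round(4))
k=T[275:345,255:395].reshape(-1,3); k=k[(k[:,2]>.029)&(k[:,2]<.08)]
print(k[:,0].max(),k[:,2].min())
```

```text
300 252 [ 0.0108 -0.0245  0.0586]
300 256 [ 0.0103 -0.0233  0.0596]
300 260 [ 0.0097 -0.0223  0.0611]
300 298 [ 0.0101 -0.0094  0.0602]
300 300 [ 0.0104 -0.0087  0.0594]
300 302 [ 0.0103 -0.0081  0.0597]
300 304 [ 0.0102 -0.0074  0.06  ]
300 324 [ 0.0089 -0.0007  0.0629]
300 345 [0.0105 0.0062 0.0593]
300 347 [0.0101 0.0069 0.0602]
300 349 [0.0103 0.0076 0.0598]
300 351 [0.0104 0.0082 0.0595]
300 392 [0.0101 0.0219 0.0601]
300 396 [0.0104 0.0232 0.0596]
300 400 [0.0121 0.0237 0.0557]
310 252 [ 0.0102 -0.0234  0.0522]
310 256 [ 0.0106 -0.022   0.0513]
310 260 [ 0.01   -0.021   0.0525]
310 298 [ 0.0106 -0.0089  0.0513]
310 300 [ 0.0105 -0.0083  0.0516]
310 302 [ 0.0099 -0.0077  0.0528]
310 304 [ 0.0073 -0.0074  0.0583]
310 324 [ 0.0054 -0.0007  0.0625]
310 345 [0.0074 0.0062 0.0582]
310 347 [0.0104 0.0065 0.0518]
310 349 [0.01   0.0072 0.0527]
310 351 [0.0104 0.0077 0.0517]
310 392 [0.0104 0.0206 0.0517]
310 396 [0.0099 0.0221 0.0529]
310 400 [0.0104 0.0231 0.0517]
320 252 [ 0.0107 -0.0221  0.0442]
320 256 [ 0.0102 -0.0211  0.0452]
320 260 [ 0.0105 -0.0198  0.0445]
320 298 [ 0.0106 -0.0084  0.0443]
320 300 [ 0.0103 -0.0079  0.0451]
320 302 [ 0.0098 -0.0073  0.0459]
320 304 [ 0.01   -0.0067  0.0455]
320 324 [ 0.0107 -0.0007  0.0442]
320 345 [0.0106 0.0055 0.0443]
320 347 [0.0102 0.0062 0.0453]
320 349 [0.0106 0.0067 0.0443]
320 351 [0.0107 0.0073 0.0442]
320 392 [0.0102 0.0196 0.0453]
320 396 [0.0102 0.0208 0.0451]
320 400 [0.0095 0.0223 0.0466]
0.012144428878669858 0.029511695706728108
```

Call:
play_rows([
  [0,0.002,0.0125],
  [0,0.002,0.0125],
  [0.01,0.002,0.0125],
  [0.015,0.002,0.0125],
  [0.018,0.002,0.0125],
], twist=[0,0,0,0,0])

```text
time: 5.0
tcp_pos: [0.5963, 0.1228, 0.1756]
ee_rot: [0.0, 0.605, 0.796, 0.0]
ft_force: [-0.2, -0.3, -1.0]
width: 0.564
finger_force: 62.4
```

Call:
play_rows([
  [0.003,0,0],
  [0.006,0,0],
  [0.009,0,0],
  [0.012,0,0],
  [0.012,0,0],
], twist=[0,0,0,0,0])

```text
time: 5.62
tcp_pos: [0.5931, 0.1342, 0.1754]
ee_rot: [-0.0, 0.605, 0.796, 0.0]
ft_force: [-1.7, 1.5, -2.3]
width: 0.563
finger_force: 62.4
```

Run:
```python
from rig import r
from h import *
go(r,[.6005,.104,.1747],105.5)
s=r.sense(); d=np.array([-.267,.9636]);print('axial F',s['ft_force'][:2]@d,'lat',s['ft_force'][0]*d[1]-s['ft_force'][1]*d[0])
p,d=r.grab_frame('wrist');m=r.camera_model('wrist')
cv2.imwrite('pics/w3.png',p[:,:,::-1])
```

```text
tcp [0.5931 0.1342 0.1754] yaw 105.57 tilt [-0.0002  0.0005] F [-1.7  1.5 -2.3] t 5.6 w 0.563 ff 62.4
shift [-0.0311 -0.001   0.0007] twist 0.07
axial F 1.9306089971357012 lat -1.2785624994836473
```

Call:
play_rows([
  [0.004,0,0],
  [0.008,0,0],
  [0.012,0,0],
  [0.016,0,0],
  [0.02,0,0],
], twist=[0,0,0,0,0])

```text
time: 6.3
tcp_pos: [0.5878, 0.1536, 0.1755]
ee_rot: [-0.0, 0.605, 0.796, 0.0]
ft_force: [-0.1, 0.1, -1.5]
width: 0.561
finger_force: 62.4
```

Call:
play_rows([
  [0.004,0,0],
  [0.008,0,0],
  [0.012,0,0],
  [0.016,0,0],
  [0.016,0,0],
], twist=[0,0,0,0,0])

```text
time: 6.92
tcp_pos: [0.5835, 0.1688, 0.1754]
ee_rot: [-0.0, 0.605, 0.796, 0.0]
ft_force: [-0.2, -0.9, -0.5]
width: 0.565
finger_force: 62.4
```

```bash
cat > st.py <<'E'
from rig import r
import numpy as np
s=r.sense(); d=np.array([-.267,.9636]);F=s['ft_force'];p=s['tcp_pos']
print('t %.2f axial pos %.4f lat pos %.4f z %.4f | axial F %.1f lat %.1f Fz %.1f'%(s['time'],p[:2]@d,p[0]*d[1]-p[1]*d[0],p[2],F[:2]@d,F[0]*d[1]-F[1]*d[0],F[2]),s['ft_torque'].round(2))
E
python3 st.py
```

```text
t 6.92 axial pos 0.0069 lat pos 0.6073 z 0.1754 | axial F -0.8 lat -0.4 Fz -0.5 [ 0.02 -0.03  0.02]
```

Call:
play_rows([
  [0.002,0,0],
  [0.004,0,0],
  [0.0055,0,0],
  [0.0065,0,0],
  [0.0065,0,0],
], twist=[0,0,0,0,0])

```text
time: 7.55
tcp_pos: [0.5818, 0.1748, 0.1754]
ee_rot: [-0.0, 0.605, 0.796, 0.0]
ft_force: [-0.2, -0.1, -0.4]
width: 0.562
finger_force: 62.4
```

```bash
python3 st.py
```

```text
t 7.55 axial pos 0.0130 lat pos 0.6073 z 0.1754 | axial F -0.1 lat -0.3 Fz -0.4 [ 0.08 -0.    0.01]
```

Call:
play_rows([
  [0.001,0,0],
  [0.0015,0,0],
  [0.002,0,0],
  [0.002,0,0],
], twist=[0,0,0,0])

```text
time: 8.05
tcp_pos: [0.5813, 0.1766, 0.1755]
ee_rot: [-0.0, 0.605, 0.796, 0.0]
ft_force: [-0.2, -0.1, -1.3]
width: 0.56
finger_force: 62.4
```

```bash
python3 st.py
```

```text
t 8.05 axial pos 0.0150 lat pos 0.6073 z 0.1755 | axial F 0.0 lat -0.3 Fz -1.3 [-0.01 -0.01 -0.02]
```

Call:
play_rows([
  [0.0005,0,0],
  [0.001,0,0],
  [0.0015,0,0],
  [0.0015,0,0],
], twist=[0,0,0,0])

```text
time: 8.55
tcp_pos: [0.5811, 0.1774, 0.1754]
ee_rot: [0.0, 0.605, 0.796, -0.0]
ft_force: [1.6, -4.8, -0.4]
width: 0.56
finger_force: 62.4
```

Call:
play_rows([
  [0.0005,0,0],
  [0.001,0,0],
  [0.0015,0,0],
  [0.0015,0,0],
], twist=[0,0,0,0])

```text
time: 9.05
tcp_pos: [0.581, 0.1779, 0.1754]
ee_rot: [0.001, 0.605, 0.796, -0.001]
ft_force: [2.8, -10.8, 0.8]
width: 0.559
finger_force: 62.5
```

```bash
python3 st.py
```

```text
t 9.05 axial pos 0.0163 lat pos 0.6073 z 0.1754 | axial F -11.2 lat -0.2 Fz 0.8 [-2.14 -0.66 -0.09]
```

Call:
play_rows([
  [0,0,0],
  [0,0,0],
  [0,0,0],
  [0,0,0],
], twist=[0,0,0,0])

```text
time: 9.55
tcp_pos: [0.5809, 0.178, 0.1754]
ee_rot: [0.001, 0.605, 0.796, -0.001]
ft_force: [2.9, -10.5, 0.2]
width: 0.56
finger_force: 62.5
```

Call:
play_rows([
  [0,0,0],
  [0,0,0],
  [0,0,0],
  [-0.001,0,0],
  [-0.001,0,0],
], twist=[0,0,0,0,0], hand=1.0)

```text
time: 10.18
tcp_pos: [0.5808, 0.1785, 0.1754]
ee_rot: [-0.0, 0.605, 0.796, 0.0]
ft_force: [0.1, 0.1, 0.6]
width: 1.002
finger_force: 0.0
```

Call:
play_rows([
  [0,0,-0.03],
  [0,0,-0.07],
  [0,0,-0.08],
  [0,0,-0.08],
], twist=[0,0,0,0])

```text
time: 10.68
tcp_pos: [0.5808, 0.1785, 0.2556]
ee_rot: [0.0, 0.605, 0.796, 0.0]
ft_force: [0.5, 0.8, -0.3]
width: 1.002
finger_force: 0.0
```

Run:
```python
from rig import r
from h import *
p,d=r.grab_frame('side');P=cloud(d,r.camera_model('side'))
cv2.imwrite('pics/s3.png',cv2.resize(p[110:230,250:410,::-1],(800,600),interpolation=cv2.INTER_CUBIC))
go(r,[.542,-.0895,.20],101.25)
```

```text
tcp [0.5806 0.1784 0.2548] yaw 105.55 tilt [-0.0007 -0.0002] F [-0.5 -0.3 -0.6] t 10.7 w 0.997 ff 0.0
shift [-0.2478 -0.109   0.0548] twist 4.3
```

View pics/s3.png

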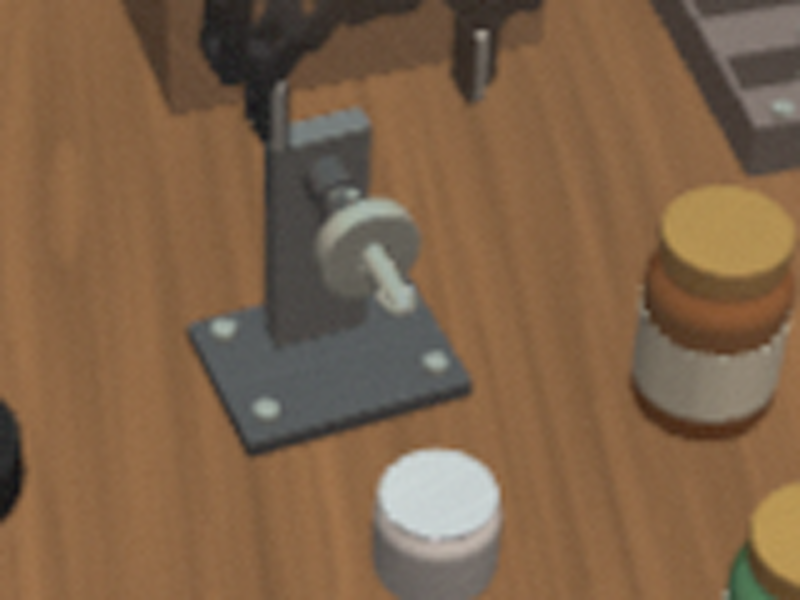

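The crop shows the spacer at (367,248), square on the rod and against the collar, and everything else undisturbed. Next is the wheel.

Call:
play_rows([
  [-0.045,-0.02,0.005],
  [-0.1,-0.044,0.015],
  [-0.15,-0.066,0.025],
  [-0.2,-0.088,0.045],
  [-0.248,-0.109,0.065],
], twist=[1,2,3,4.3,4.3])

```text
time: 11.35
tcp_pos: [0.5414, -0.0913, 0.1888]
ee_rot: [-0.001, 0.635, 0.773, -0.0]
ft_force: [1.1, -0.3, -0.0]
width: 0.998
finger_force: 0.0
```

Call:
play_rows([
  [0,0,0],
  [0,0,0],
], twist=[0,0])

```text
time: 11.6
tcp_pos: [0.5421, -0.0889, 0.1898]
ee_rot: [-0.001, 0.634, 0.773, 0.0]
ft_force: [-0.2, 0.2, 1.0]
width: 1.001
finger_force: 0.0
```

Run:
```python
from rig import r
from h import *
go(r,[.542,-.0895,.112],101.25)
p,d=r.grab_frame('wrist');m=r.camera_model('wrist')
P=cloud(d,m);W=P.reshape(-1,3);T=tool(r,W)
k=(W[:,2]>.068)&(W[:,2]<.095)&(abs(W[:,0]-.542)<.035)&(abs(W[:,1]+.09)<.04)
S=T[k];print('wheel tool',np.percentile(S,1,axis=0).round(4),np.percentile(S,99,axis=0).round(4),len(S),'ztop',W[k][:,2].max())
k=(W[:,2]>.024)&(W[:,2]<.036)&(T[:,0]>.02)&(T[:,0]<.045)&(abs(T[:,1])<.03)
S=T[k];print('rails',S[:,1].min(),S[:,1].max(),len(S))
```

```text
tcp [ 0.5421 -0.0889  0.1898] yaw 101.27 tilt [-0.0009  0.001 ] F [-0.2  0.2  1. ] t 11.6 w 1.001 ff 0.0
shift [-0.0007 -0.0002  0.0778] twist 0.02
wheel tool [-0.0117 -0.025   0.1034] [0.0131 0.0251 0.1217] 6253 ztop 0.08787686827390144
rails -0.017956688425512506 0.017439552489335538 1408
```

Well centred. Descend and grip.

Call:
play_rows([
  [0,0,0.035],
  [0,0,0.065],
  [0,0,0.078],
  [0,0,0.078],
], twist=[0,0,0,0])

```text
time: 12.15
tcp_pos: [0.5423, -0.0889, 0.1123]
ee_rot: [-0.0, 0.634, 0.773, -0.0]
ft_force: [-0.1, -0.1, -0.1]
width: 0.999
finger_force: 0.0
```

Call:
play_rows([
  [0,0,0],
  [0,0,0],
  [0,0,0],
  [0,0,0],
  [0,0,0],
], twist=[0,0,0,0,0], hand=0.3)

```text
time: 12.78
tcp_pos: [0.5427, -0.0896, 0.1136]
ee_rot: [0.001, 0.634, 0.773, 0.0]
ft_force: [-1.1, 1.2, 11.3]
width: 0.634
finger_force: 60.8
```

Call:
play_rows([
  [0,0,-0.03],
  [0,0,-0.07],
  [0,0,-0.1],
  [0,0,-0.1],
], twist=[0,0,0,0])

```text
time: 13.28
tcp_pos: [0.5429, -0.0898, 0.2147]
ee_rot: [0.002, 0.635, 0.773, 0.001]
ft_force: [-0.4, 0.1, -1.8]
width: 0.634
finger_force: 64.5
```

Run:
```python
from rig import r
from h import *
go(r,[.6042,.088,.20],105.7)
```

```text
tcp [ 0.5429 -0.0898  0.2147] yaw 101.23 tilt [ 0.0038 -0.0004] F [-0.4  0.1 -1.8] t 13.3 w 0.634 ff 64.5
shift [0.1625 0.0947 0.0149] twist -4.47
```

Call:
play_rows([
  [0.03,0.018,0],
  [0.07,0.041,0.003],
  [0.115,0.067,0.007],
  [0.145,0.085,0.012],
  [0.1625,0.095,0.015],
], twist=[-1,-2,-3,-4,-4.5])

```text
time: 13.9
tcp_pos: [0.6037, 0.0899, 0.1967]
ee_rot: [-0.0, 0.603, 0.798, -0.0]
ft_force: [0.0, -1.1, -0.4]
width: 0.63
finger_force: 64.4
```

Call:
play_rows([
  [0,0,0],
  [0,0,0],
], twist=[0,0])

```text
time: 14.15
tcp_pos: [0.6036, 0.0868, 0.1974]
ee_rot: [0.0, 0.604, 0.797, -0.0]
ft_force: [0.3, -0.5, -1.7]
width: 0.631
finger_force: 64.4
```

Run:
```python
from rig import r
from h import *
go(r,[.6042,.088,.1762],105.7)
p,d=r.grab_frame('wrist');m=r.camera_model('wrist')
cv2.imwrite('pics/w4.png',p[:,:,::-1]); T=tool(r,cloud(d,m))
for v in range(5,290,12):
    k=T[v,270:400]; k=k[(k[:,2]>.05)&(k[:,2]<.10)&(abs(k[:,1])<.03)]
    if len(k)>5: print(v,len(k),'x %.4f..%.4f y %.4f..%.4f mid %.4f zmin %.4f'%(k[:,0].min(),k[:,0].max(),k[:,1].min(),k[:,1].max(),(k[:,1].min()+k[:,1].max())/2,k[:,2].min()))
k=T[240:400,230:420].reshape(-1,3);k=k[(k[:,2]>.015)&(k[:,2]<.08)&(k[:,0]<.03)&(abs(k[:,1])<.02)]
print('wheel x max',np.percentile(k[:,0],99),'ztop',np.percentile(k[:,2],.5))
```

```text
tcp [0.6036 0.0868 0.1974] yaw 105.66 tilt [-0.0003 -0.0009] F [ 0.3 -0.5 -1.7] t 14.2 w 0.631 ff 64.4
shift [0.001  0.0009 0.0212] twist -0.04
5 128 x 0.0970..0.0994 y -0.0159..0.0207 mid 0.0024 zmin 0.0529
17 128 x 0.0941..0.0963 y -0.0160..0.0207 mid 0.0024 zmin 0.0530
29 129 x 0.0912..0.0932 y -0.0162..0.0209 mid 0.0024 zmin 0.0527
41 130 x 0.0887..0.0899 y -0.0161..0.0210 mid 0.0024 zmin 0.0551
53 130 x 0.0879..0.0897 y -0.0182..0.0235 mid 0.0026 zmin 0.0702
65 37 x 0.0844..0.0852 y -0.0039..0.0078 mid 0.0020 zmin 0.0702
77 36 x 0.0810..0.0814 y -0.0039..0.0074 mid 0.0017 zmin 0.0706
89 35 x 0.0774..0.0777 y -0.0039..0.0074 mid 0.0018 zmin 0.0699
101 35 x 0.0737..0.0741 y -0.0039..0.0076 mid 0.0018 zmin 0.0695
113 36 x 0.0701..0.0703 y -0.0039..0.0077 mid 0.0019 zmin 0.0702
125 39 x 0.0664..0.0664 y -0.0047..0.0081 mid 0.0017 zmin 0.0701
137 46 x 0.0625..0.0627 y -0.0057..0.0096 mid 0.0019 zmin 0.0701
149 49 x 0.0584..0.0589 y -0.0065..0.0099 mid 0.0017 zmin 0.0694
161 43 x 0.0544..0.0549 y -0.0055..0.0089 mid 0.0017 zmin 0.0706
173 32 x 0.0503..0.0507 y -0.0038..0.0069 mid 0.0016 zmin 0.0729
269 61 x 0.0133..0.0141 y -0.0120..0.0107 mid -0.0006 zmin 0.0795
281 125 x 0.0109..0.0146 y -0.0196..0.0238 mid 0.0021 zmin 0.0658
wheel x max 0.014554564366703479 ztop 0.02729047866541024
```

View pics/w4.png

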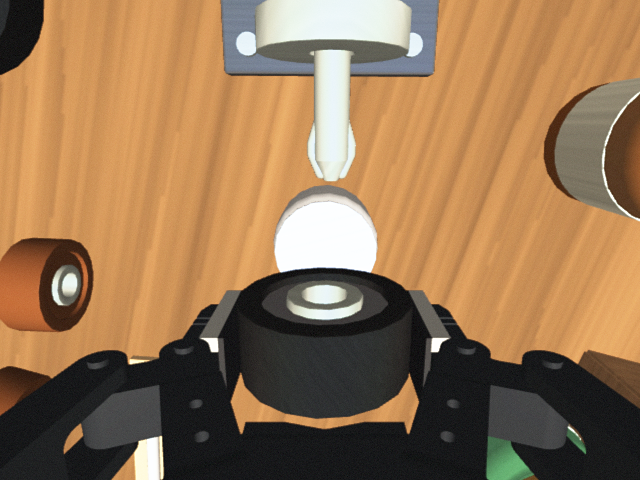

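The wheel's bore at (325,295) faces the rod at column 332, and the spacer sits back at row 45. I need a 2.4 mm sideways shift, 21 mm down and about 75 mm of travel.

Call:
play_rows([
  [0,0.0024,0.021],
  [0.01,0.0024,0.021],
  [0.02,0.0024,0.021],
  [0.03,0.0024,0.021],
  [0.034,0.0024,0.021],
], twist=[0,0,0,0,0])

```text
time: 14.82
tcp_pos: [0.5966, 0.1227, 0.1769]
ee_rot: [0.0, 0.603, 0.798, 0.0]
ft_force: [0.0, 0.3, -1.0]
width: 0.634
finger_force: 64.3
```

Call:
play_rows([
  [0.003,0,0],
  [0.006,0,0],
  [0.009,0,0],
  [0.012,0,0],
  [0.012,0,0],
], twist=[0,0,0,0,0])

```text
time: 15.45
tcp_pos: [0.5934, 0.1336, 0.1764]
ee_rot: [-0.0, 0.603, 0.797, 0.0]
ft_force: [-1.6, 1.1, -2.8]
width: 0.637
finger_force: 64.4
```

```bash
python3 st.py
```

```text
t 15.45 axial pos -0.0297 lat pos 0.6075 z 0.1764 | axial F 1.5 lat -1.2 Fz -2.8 [0.19 0.29 0.02]
```

Call:
play_rows([
  [0.004,0,0],
  [0.008,0,0],
  [0.012,0,0],
  [0.016,0,0],
  [0.02,0,0],
], twist=[0,0,0,0,0])

```text
time: 16.08
tcp_pos: [0.588, 0.1528, 0.1764]
ee_rot: [-0.0, 0.604, 0.797, 0.0]
ft_force: [-0.5, -3.0, -1.1]
width: 0.635
finger_force: 64.4
```

Call:
play_rows([
  [0.001,0,0],
  [0.002,0,0],
  [0.003,0,0],
  [0.004,0,0],
  [0.004,0,0],
], twist=[0,0,0,0,0])

```text
time: 16.7
tcp_pos: [0.587, 0.1565, 0.1764]
ee_rot: [-0.0, 0.604, 0.797, 0.0]
ft_force: [-0.7, -0.6, -0.9]
width: 0.632
finger_force: 64.4
```

```bash
python3 st.py
```

```text
t 16.70 axial pos -0.0059 lat pos 0.6074 z 0.1764 | axial F -0.4 lat -0.9 Fz -0.9 [-0.14  0.21 -0.01]
```

Call:
play_rows([
  [0.001,0,0],
  [0.002,0,0],
  [0.003,0,0],
  [0.003,0,0],
], twist=[0,0,0,0])

```text
time: 17.2
tcp_pos: [0.5862, 0.1595, 0.1764]
ee_rot: [-0.0, 0.603, 0.797, 0.0]
ft_force: [-1.4, 0.4, -1.2]
width: 0.636
finger_force: 64.4
```

Call:
play_rows([
  [0.0005,0,0],
  [0.001,0,0],
  [0.0015,0,0],
  [0.0015,0,0],
], twist=[0,0,0,0])

```text
time: 17.7
tcp_pos: [0.5859, 0.1608, 0.1765]
ee_rot: [-0.0, 0.604, 0.797, 0.0]
ft_force: [0.1, -1.2, -1.3]
width: 0.633
finger_force: 64.4
```

```bash
python3 st.py
```

```text
t 17.70 axial pos -0.0015 lat pos 0.6075 z 0.1765 | axial F -1.2 lat -0.2 Fz -1.3 [-0.07  0.11  0.07]
```

Call:
play_rows([
  [0.0005,0,0],
  [0.001,0,0],
  [0.0015,0,0],
  [0.0015,0,0],
], twist=[0,0,0,0])

```text
time: 18.2
tcp_pos: [0.5856, 0.1618, 0.1765]
ee_rot: [0.0, 0.604, 0.797, -0.0]
ft_force: [0.8, -5.0, -0.1]
width: 0.633
finger_force: 64.5
```

Call:
play_rows([
  [0.0005,0,0],
  [0.001,0,0],
  [0.001,0,0],
], twist=[0,0,0])

```text
time: 18.58
tcp_pos: [0.5854, 0.1622, 0.1765]
ee_rot: [0.001, 0.604, 0.797, -0.0]
ft_force: [2.9, -7.7, 1.2]
width: 0.627
finger_force: 64.5
```

```bash
python3 st.py
```

```text
t 18.57 axial pos -0.0000 lat pos 0.6074 z 0.1765 | axial F -8.2 lat 0.8 Fz 1.2 [-1.53 -0.62 -0.02]
```

Call:
play_rows([
  [0.0005,0,0],
  [0.0005,0,0],
  [0.0005,0,0],
  [0.0005,0,0],
], twist=[0,0,0,0])

```text
time: 19.08
tcp_pos: [0.5854, 0.1624, 0.1765]
ee_rot: [0.001, 0.604, 0.797, -0.001]
ft_force: [3.2, -9.2, -0.4]
width: 0.632
finger_force: 64.5
```

Call:
play_rows([
  [0,0,0],
  [0,0,0],
  [0,0,0],
  [0,0,0],
  [0,0,0],
], twist=[0,0,0,0,0], hand=1.0)

```text
time: 19.7
tcp_pos: [0.585, 0.1636, 0.1764]
ee_rot: [-0.0, 0.604, 0.797, 0.0]
ft_force: [-0.5, 0.3, 0.2]
width: 0.997
finger_force: 0.0
```

Call:
play_rows([
  [0,0,-0.03],
  [0,0,-0.07],
  [0,0,-0.08],
  [0,0,-0.08],
], twist=[0,0,0,0])

```text
time: 20.2
tcp_pos: [0.585, 0.1635, 0.2566]
ee_rot: [0.0, 0.604, 0.797, 0.0]
ft_force: [0.0, 0.2, -0.3]
width: 0.997
finger_force: 0.0
```

Run:
```python
from rig import r
from h import *
go(r,[.557,-.165,.18],101.25)
```

```text
tcp [0.585  0.1635 0.2566] yaw 105.75 tilt [0.0005 0.0002] F [ 0.   0.2 -0.3] t 20.2 w 0.997 ff 0.0
shift [-0.3086 -0.1162  0.0765] twist 4.5
```

Call:
play_rows([
  [-0.05,-0.019,0],
  [-0.105,-0.04,0],
  [-0.16,-0.06,0.01],
  [-0.215,-0.08,0.03],
  [-0.265,-0.1,0.05],
], twist=[1,2,3,4,4.5])

```text
time: 20.82
tcp_pos: [0.5599, -0.1207, 0.2047]
ee_rot: [-0.001, 0.635, 0.773, -0.0]
ft_force: [1.2, 0.2, 0.0]
width: 1.001
finger_force: 0.0
```

Call:
play_rows([
  [-0.044,-0.013,0.0265],
  [-0.044,-0.013,0.0265],
  [-0.044,-0.013,0.0265],
], twist=[0,0,0])

```text
time: 21.2
tcp_pos: [0.5564, -0.1636, 0.1792]
ee_rot: [-0.001, 0.634, 0.773, 0.0]
ft_force: [-0.1, 1.3, 0.6]
width: 1.002
finger_force: 0.0
```

Run:
```python
from rig import r
from h import *
go(r,[.557,-.165,.104],101.25)
p,d=r.grab_frame('wrist');m=r.camera_model('wrist')
W=cloud(d,m).reshape(-1,3);T=tool(r,W)
k=(W[:,2]>.045)&(W[:,2]<.075)&(abs(W[:,0]-.557)<.03)&(abs(W[:,1]+.165)<.04)
S=T[k];print('cap tool',np.percentile(S,1,axis=0).round(4),np.percentile(S,99,axis=0).round(4),len(S),'ztop',W[k][:,2].max())
```

```text
tcp [ 0.5564 -0.1636  0.1792] yaw 101.28 tilt [-0.0009  0.0011] F [-0.1  1.3  0.6] t 21.2 w 1.002 ff 0.0
shift [-0.0016  0.0004  0.0752] twist 0.03
cap tool [-0.0204 -0.0166  0.1135] [0.0183 0.0178 0.132 ] 5745 ztop 0.06699798150307734
```

Call:
play_rows([
  [-0.001,0.001,0.035],
  [-0.001,0.001,0.065],
  [-0.001,0.001,0.075],
  [-0.001,0.001,0.075],
], twist=[0,0,0,0])

```text
time: 21.75
tcp_pos: [0.5579, -0.1645, 0.1052]
ee_rot: [-0.0, 0.634, 0.773, 0.0]
ft_force: [-0.2, -0.0, 1.1]
width: 1.004
finger_force: 0.0
```

Call:
play_rows([
  [0,0,0],
  [0,0,0],
  [0,0,0],
  [0,0,0],
  [0,0,0],
], twist=[0,0,0,0,0], hand=0.2)

```text
time: 22.38
tcp_pos: [0.5579, -0.1652, 0.1056]
ee_rot: [0.0, 0.634, 0.773, 0.0]
ft_force: [-2.9, 1.2, 10.1]
width: 0.403
finger_force: 60.5
```

Call:
play_rows([
  [0,0,0],
  [0,0,0],
], twist=[0,0])

```text
time: 22.62
tcp_pos: [0.5579, -0.1652, 0.1056]
ee_rot: [0.0, 0.634, 0.773, 0.0]
ft_force: [-2.1, -0.1, 10.2]
width: 0.402
finger_force: 60.5
```

Call:
play_rows([
  [0,0,-0.03],
  [0,0,-0.07],
  [0,0,-0.105],
  [0,0,-0.105],
], twist=[0,0,0,0])

```text
time: 23.12
tcp_pos: [0.5583, -0.1654, 0.2122]
ee_rot: [0.002, 0.635, 0.773, 0.001]
ft_force: [0.2, -0.5, -0.5]
width: 0.397
finger_force: 62.1
```

Run:
```python
from rig import r
from h import *
go(r,[.6065,.08,.20],105.7)
```

```text
tcp [ 0.5583 -0.1654  0.2122] yaw 101.23 tilt [ 0.0036 -0.0009] F [ 0.2 -0.5 -0.5] t 23.1 w 0.397 ff 62.1
shift [0.2313 0.095  0.0122] twist -4.47
```

Call:
play_rows([
  [0.04,0.016,0],
  [0.09,0.037,0.003],
  [0.14,0.058,0.007],
  [0.19,0.078,0.01],
  [0.231,0.095,0.012],
], twist=[-1,-2,-3,-4,-4.5])

```text
time: 23.75
tcp_pos: [0.6056, 0.0822, 0.1969]
ee_rot: [-0.001, 0.603, 0.798, -0.0]
ft_force: [0.2, -0.3, -1.2]
width: 0.399
finger_force: 62.1
```

Call:
play_rows([
  [0,0,0],
  [0,0,0],
  [0,0,0],
], twist=[0,0,0])

```text
time: 24.12
tcp_pos: [0.6057, 0.0787, 0.1977]
ee_rot: [-0.0, 0.604, 0.797, -0.0]
ft_force: [-0.1, -0.0, -0.9]
width: 0.401
finger_force: 62.1
```

```bash
python3 st.py
python3 - <<'E'
from rig import r
from h import *
go(r,[.6065,.08,.179],105.7)
p,d=r.grab_frame('wrist');m=r.camera_model('wrist')
cv2.imwrite('pics/w5.png',p[:,:,::-1]); T=tool(r,cloud(d,m))
for v in range(5,290,15):
    k=T[v,270:400]; k=k[(k[:,2]>.03)&(k[:,2]<.10)&(abs(k[:,1])<.03)]
    if len(k)>5: print(v,len(k),'x %.4f..%.4f y mid %.4f zmin %.4f'%(k[:,0].min(),k[:,0].max(),(k[:,1].min()+k[:,1].max())/2,k[:,2].min()))
k=T[240:400,230:420].reshape(-1,3);k=k[(k[:,2]>.015)&(k[:,2]<.08)&(k[:,0]<.03)&(abs(k[:,1])<.015)]
print('cap x max',np.percentile(k[:,0],99),'ztop',np.percentile(k[:,2],.5))
E
```

```text
t 24.12 axial pos -0.0859 lat pos 0.6047 z 0.1977 | axial F 0.0 lat -0.1 Fz -0.9 [ 0.   -0.08 -0.01]
tcp [0.6057 0.0787 0.1977] yaw 105.66 tilt [-0.0004 -0.0005] F [-0.1 -0.  -0.9] t 24.1 w 0.401 ff 62.1
shift [0.001  0.0011 0.0187] twist -0.04
5 129 x 0.0960..0.0998 y mid 0.0023 zmin 0.0490
20 129 x 0.0928..0.0946 y mid 0.0023 zmin 0.0502
35 129 x 0.0893..0.0908 y mid 0.0023 zmin 0.0503
50 129 x 0.0856..0.0871 y mid 0.0024 zmin 0.0501
65 130 x 0.0819..0.0831 y mid 0.0024 zmin 0.0502
80 130 x 0.0782..0.0790 y mid 0.0024 zmin 0.0503
95 130 x 0.0743..0.0749 y mid 0.0024 zmin 0.0499
110 46 x 0.0711..0.0712 y mid 0.0018 zmin 0.0707
125 50 x 0.0664..0.0664 y mid 0.0019 zmin 0.0707
140 40 x 0.0614..0.0617 y mid 0.0019 zmin 0.0720
155 15 x 0.0564..0.0567 y mid 0.0017 zmin 0.0739
260 60 x 0.0198..0.0206 y mid -0.0005 zmin 0.0708
275 109 x 0.0165..0.0208 y mid -0.0003 zmin 0.0551
cap x max 0.020549167170359296 ztop 0.039860724820529436
```

View pics/w5.png

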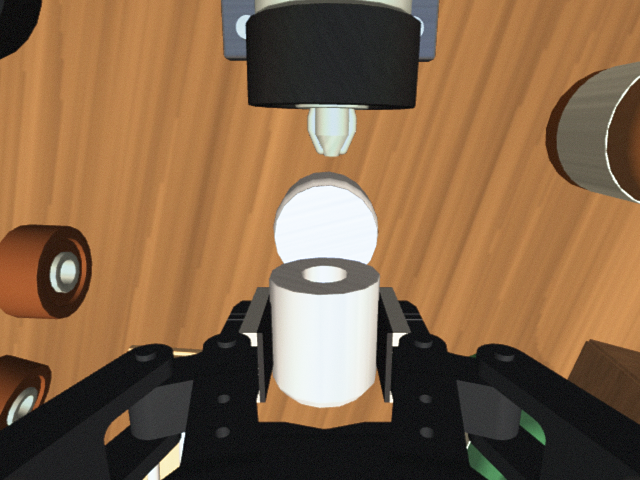

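The cap's open bore at (325,273) faces the rod at column 332, and the wheel's face is at row 107 with no visible gap. I'll shift 2.6 mm sideways and 18.5 mm down, with about 52 mm of travel.

Call:
play_rows([
  [0,0.0026,0.0185],
  [0.01,0.0026,0.0185],
  [0.02,0.0026,0.0185],
  [0.03,0.0026,0.0185],
  [0.034,0.0026,0.0185],
], twist=[0,0,0,0,0])

```text
time: 24.8
tcp_pos: [0.5989, 0.1145, 0.1797]
ee_rot: [0.0, 0.603, 0.798, 0.0]
ft_force: [0.3, -0.3, -1.5]
width: 0.397
finger_force: 62.1
```

Call:
play_rows([
  [0.002,0,0],
  [0.004,0,0],
  [0.006,0,0],
  [0.008,0,0],
  [0.008,0,0],
], twist=[0,0,0,0,0])

```text
time: 25.42
tcp_pos: [0.5968, 0.1212, 0.1794]
ee_rot: [-0.0, 0.604, 0.797, -0.0]
ft_force: [-1.2, -0.3, -0.9]
width: 0.401
finger_force: 62.1
```

```bash
python3 st.py
```

```text
t 25.43 axial pos -0.0426 lat pos 0.6074 z 0.1794 | axial F -0.0 lat -1.3 Fz -0.9 [-0.05  0.17  0.03]
```

Call:
play_rows([
  [0.0015,0,0],
  [0.003,0,0],
  [0.0045,0,0],
  [0.006,0,0],
  [0.007,0,0],
], twist=[0,0,0,0,0])

```text
time: 26.05
tcp_pos: [0.595, 0.128, 0.1794]
ee_rot: [-0.0, 0.604, 0.797, 0.0]
ft_force: [-1.2, -2.5, -1.3]
width: 0.398
finger_force: 62.1
```

Call:
play_rows([
  [0.0005,0,0],
  [0.001,0,0],
  [0.0015,0,0],
  [0.0015,0,0],
], twist=[0,0,0,0])

```text
time: 26.55
tcp_pos: [0.5946, 0.1293, 0.1794]
ee_rot: [-0.0, 0.604, 0.797, 0.0]
ft_force: [0.3, -1.1, -1.5]
width: 0.401
finger_force: 62.1
```

```bash
python3 st.py
```

```text
t 26.55 axial pos -0.0341 lat pos 0.6075 z 0.1794 | axial F -1.2 lat -0.0 Fz -1.5 [-0.28  0.07  0.02]
```

Call:
play_rows([
  [0.0005,0,0],
  [0.001,0,0],
  [0.0015,0,0],
  [0.0015,0,0],
], twist=[0,0,0,0])

```text
time: 27.05
tcp_pos: [0.5942, 0.1307, 0.1794]
ee_rot: [-0.0, 0.604, 0.797, -0.0]
ft_force: [0.7, -2.8, -0.4]
width: 0.403
finger_force: 62.1
```

Call:
play_rows([
  [0.0005,0,0],
  [0.001,0,0],
  [0.0015,0,0],
  [0.0015,0,0],
], twist=[0,0,0,0])

```text
time: 27.55
tcp_pos: [0.594, 0.1313, 0.1794]
ee_rot: [0.0, 0.604, 0.797, -0.0]
ft_force: [1.3, -9.1, -0.7]
width: 0.4
finger_force: 62.0
```

```bash
python3 st.py
```

```text
t 27.55 axial pos -0.0321 lat pos 0.6074 z 0.1794 | axial F -9.1 lat -1.2 Fz -0.7 [-1.69 -0.22 -0.02]
```

Call:
play_rows([
  [0.0006,0,0],
  [0.0006,0,0],
  [0.0006,0,0],
  [0.0006,0,0],
  [0.0006,0,0],
], twist=[0,0,0,0,0])

```text
time: 28.18
tcp_pos: [0.5939, 0.1315, 0.1794]
ee_rot: [0.001, 0.604, 0.797, -0.001]
ft_force: [1.2, -10.4, -1.3]
width: 0.397
finger_force: 62.0
```

Call:
play_rows([
  [0,0,0],
  [0,0,0],
  [0,0,0],
  [0,0,0],
  [0,0,0],
], twist=[0,0,0,0,0], hand=1.0)

```text
time: 28.8
tcp_pos: [0.5936, 0.1328, 0.1794]
ee_rot: [-0.0, 0.604, 0.797, 0.0]
ft_force: [-0.6, -0.8, -1.4]
width: 1.001
finger_force: 0.0
```

Call:
play_rows([
  [0,0,-0.03],
  [0,0,-0.07],
  [-0.03,0,-0.09],
  [-0.08,0,-0.09],
  [-0.08,0,-0.09],
], twist=[0,0,0,0,0])

```text
time: 29.42
tcp_pos: [0.616, 0.0518, 0.2694]
ee_rot: [0.001, 0.606, 0.796, -0.001]
ft_force: [-0.7, 0.3, -0.6]
width: 1.003
finger_force: 0.0
```

Run:
```python
from rig import r
from h import *
p,d=r.grab_frame('wrist');m=r.camera_model('wrist')
q,_=r.grab_frame('side')
s=cv2.resize(q[110:230,250:410,::-1],(400,300),interpolation=cv2.INTER_CUBIC)
im=np.zeros((300,800,3),np.uint8);im[:,400:]=s;im[:,:400]=cv2.resize(p[:,:,::-1],(400,300),interpolation=cv2.INTER_AREA)
cv2.imwrite('pics/end.png',im)
T=tool(r,cloud(d,m));go(r,[.6,.1,.2])
# profile of stack along the axis: top height (min z) per x bin
k=T.reshape(-1,3);k=k[(abs(k[:,1]-.002)<.004)&(k[:,2]>.05)&(k[:,2]<.17)&(k[:,0]>.04)]
for x in np.arange(.05,.17,.004):
    z=k[abs(k[:,0]-x)<.002][:,2]
    if len(z): print('%.3f %.4f %d'%(x,z.min(),len(z)))
```

```text
tcp [0.6152 0.0557 0.2693] yaw 105.71 tilt [-0.0004  0.0004] F [-0.4  0.5 -0.9] t 29.5 w 0.999 ff 0.0
shift [ 0.0467 -0.0027  0.0693] twist None
0.058 0.1357 46
0.062 0.1320 137
0.066 0.1320 153
0.070 0.1319 153
0.074 0.1307 151
0.078 0.1313 161
0.082 0.1311 161
0.086 0.1299 159
0.090 0.1304 162
0.094 0.1299 170
0.098 0.1299 105
0.102 0.1218 319
0.106 0.1215 200
0.110 0.1213 208
0.114 0.1209 133
```

View pics/end.png

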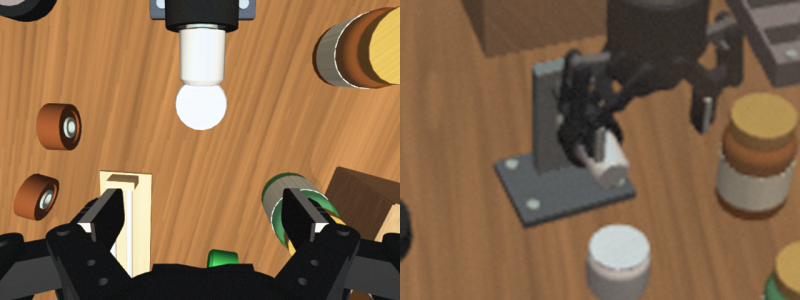

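The cap is on and released. The side crop shows the stack in place with nothing else disturbed. The depth profile hints at a slight droop of the cap, so I'll check the cap/wheel joint from closer.

Call:
play_rows([
  [0,0,0.03],
  [0,0,0.06],
  [0,0,0.07],
  [0,0,0.07],
], twist=[0,0,0,0])

```text
time: 30.02
tcp_pos: [0.6153, 0.0564, 0.1996]
ee_rot: [-0.0, 0.603, 0.798, 0.0]
ft_force: [0.5, -0.2, 1.2]
width: 1.001
finger_force: 0.0
```

Run:
```python
from rig import r
from h import *
p,d=r.grab_frame('wrist');m=r.camera_model('wrist')
cv2.imwrite('pics/end2.png',cv2.resize(p[0:240,200:460,::-1],(650,600),interpolation=cv2.INTER_CUBIC))
T=tool(r,cloud(d,m));go(r,[.6,.1,.2])
k=T.reshape(-1,3);k=k[(abs(k[:,1]-.002)<.002)&(k[:,2]>.03)&(k[:,2]<.10)&(k[:,0]>.03)]
for x in np.arange(.042,.16,.003):
    z=k[abs(k[:,0]-x)<.0015][:,2]
    if len(z): print('%.3f %.4f %.4f %d'%(x,np.percentile(z,10),np.median(z),len(z)))
```

```text
tcp [0.6156 0.0563 0.2002] yaw 105.77 tilt [0.0008 0.0004] F [-0.1  1.1  0.1] t 30.1 w 0.997 ff 0.0
shift [ 0.0463 -0.0031  0.0002] twist None
0.057 0.0656 0.0666 105
0.060 0.0636 0.0646 113
0.063 0.0635 0.0642 128
0.066 0.0631 0.0639 130
0.069 0.0632 0.0638 129
0.072 0.0628 0.0636 142
0.075 0.0624 0.0634 131
0.078 0.0623 0.0631 141
0.081 0.0620 0.0629 142
0.084 0.0619 0.0626 145
0.087 0.0616 0.0625 154
0.090 0.0612 0.0623 160
0.093 0.0613 0.0622 154
0.096 0.0618 0.0636 61
0.099 0.0540 0.0678 272
```

View pics/end2.png

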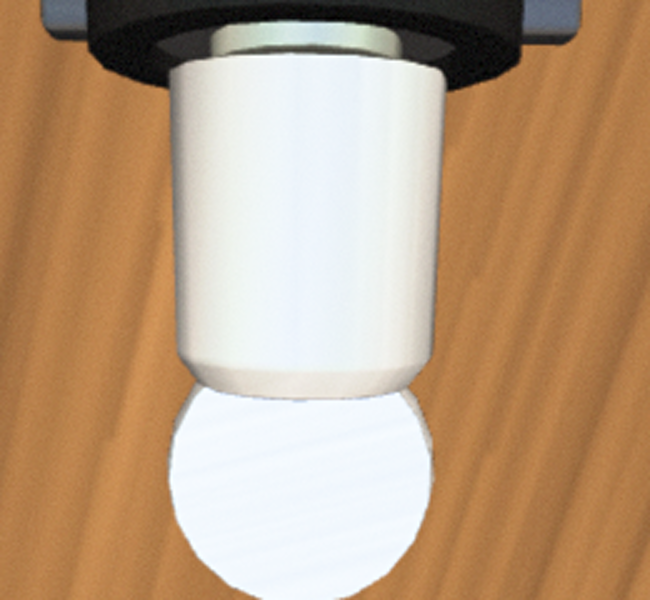

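The close view shows the cap's rim at row 57 against the wheel hub. Its ends measure −53.0 and −13.6 mm along the axis, against −53.5 and −13.5 mm expected for a closed stack. The droop of about 4° is just the loose 15 mm bore settling on the 12 mm rod. Everything is released, so I'll hand in.

```bash
python3 -c "
from rig import r
print(r.job_done())"
```

```text
the job is handed in; nothing more can be done
None
```

The spacer, wheel and cap are on the axle in that order, each pressed home with about 10 N and released, and the job was handed in at about 30 s. The end positions match a closed stack, but the cap droops about 4° on its loose bore, so there may be a slight gap at the top of its rim.

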